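# Roll-test the scroll rollers

## Task

Before new scrolls are mounted, roll the three rollers one by one gently along the flat board towards the gutter, feeling which one does not roll freely but rocks. Let the two true ones roll on into the gutter until both lie on its floor, without ever carrying a roller to or out of the gutter; pick up the one that rocks from the board and lay it in the reject tray. Light touch: do not press rollers down on the board, fling or drop them, and leave the other things on the table alone.

Things in the scene. Friction and masses are not known exactly. Their poses are not given: they have to be found in the camera images.
- board: Fixed flat testing board, dark lacquer. Origin under its middle, at table height; x across (along the rollers), y the rolling way, to the gutter at the +y end. Flat top 30 mm above the table, 190 mm wide, y -200 to +130 mm; stop lip 6 mm high at y -200 to -194. Rollers start in a row near y = -145, -60, +25 mm (each within 10 mm), one lane.
- gutter: Sunk gutter at the board's +y end, 190 mm long in x, floor 57 mm wide: two true rollers just lie side by side on it, a true and an oval one do not. Origin at the middle of its floor (158 mm along the board's +y, 19.5 mm above the table); floor 8 mm below the flat at the flat's edge, sloping 0.087 rad down to the far wall, whose top is 50 mm above the table; side cheeks 45 mm above the table.
- roller_1: Scroll roller, one of three: brass barrel 26 mm diameter, 104 mm long, with an 18 mm long dark wooden cap at each end on which it rolls; 140 mm overall, about 0.6 kg. Caps 28 mm across. Origin at mid-axis; own x axis along the roller (y and z turn as it rolls). Starts lying across the board. Barrel slippery to fingers (friction 0.25), so it rolls when pushed level at mid-height, but jams down if pushed higher up; caps grip the board.
- roller_2: As roller_1. Exactly one of the three (any of them, anywhere in the row) has caps out of round: oval, 28 mm high by 35 mm wide as it lies. On its flat it resists a level sideways push with 1 to 3 N over the first millimetres (less as it climbs), rocks back if let go within about 10 mm of travel, and flops over at a quarter turn.
- roller_3: As roller_1. A true roller rolls with under 0.4 N in slow steady motion and, let go, stays or rolls on a little; it does not come back. Its axis is 14 mm above the surface it rolls on.
- tray: Fixed open reject tray of pale wood, 200 mm (its x) by 110 mm (its y), 30 mm tall, walls and floor 6 mm or less, right of the board. Origin under its middle, on the table.
- cup: Small red lacquer cup, 56 mm across, 50 mm tall, on the robot's side of the table. To be left alone.
- bowl: Red lacquer bowl, 100 mm across, 55 mm tall, beyond the board. To be left alone.
- dish: Dark lacquer dish, 90 mm across, 30 mm tall, beyond the board. To be left alone.
- jar: White ceramic jar with brass cap, 60 mm across, 70 mm tall, beyond the board. To be left alone.
- candlestick: Brass candlestick, 70 mm across, 95 mm tall, left of the board. To be left alone.
- mallet: Wooden bell mallet 200 mm long, lying left of the board on the robot side. To be left alone.
There are look-alikes about, which are no part of the job. Leave any orange look-alike of the roller_1 alone. What is shaped like the roller_2 but orange is not meant.

How it is judged:
On the way, in this order (a step that is already met when the one before it is completed fails the run):
1. a roller has been rolled at least 0.12 rad on the board (((angle between roller_1's own z axis and vertical above 0.12 rad and contact force between roller_1 and board above 0.5 N and z of roller_1 in the frame of board below 0.05 m) or (angle between roller_2's own z axis and vertical above 0.12 rad and contact force between roller_2 and board above 0.5 N and z of roller_2 in the frame of board below 0.05 m) or (angle between roller_3's own z axis and vertical above 0.12 rad and contact force between roller_3 and board above 0.5 N and z of roller_3 in the frame of board below 0.05 m))), for 0.1 s.
2. a roller is picked up off the board (((z of roller_1 in the frame of board above 0.06 m and contact force between the fingers and roller_1 above 1 N) or (z of roller_2 in the frame of board above 0.06 m and contact force between the fingers and roller_2 above 1 N) or (z of roller_3 in the frame of board above 0.06 m and contact force between the fingers and roller_3 above 1 N))), for 0.1 s.
At the end, for the whole second after the job is handed in: Two rollers lie on the gutter's floor (axes less than 15.2 mm above it, within 30 mm of its middle lengthwise), which only two true ones can; the third lies on the tray's floor, its middle within 50 mm (x) and 45 mm (y) of the tray's. All slower than 0.03 m/s ((((x of roller_1 in the frame of tray between -0.05 and 0.05 m and y of roller_1 in the frame of tray between -0.045 and 0.045 m and z of roller_1 in the frame of tray below 0.026 m) and (x of roller_3 in the frame of gutter between -0.03 and 0.03 m and y of roller_3 in the frame of gutter between -0.02 and 0.02 m and z of roller_3 in the frame of gutter below 0.0152 m) and (x of roller_2 in the frame of gutter between -0.03 and 0.03 m and y of roller_2 in the frame of gutter between -0.02 and 0.02 m and z of roller_2 in the frame of gutter below 0.0152 m)) or ((x of roller_2 in the frame of tray between -0.05 and 0.05 m and y of roller_2 in the frame of tray between -0.045 and 0.045 m and z of roller_2 in the frame of tray below 0.026 m) and (x of roller_1 in the frame of gutter between -0.03 and 0.03 m and y of roller_1 in the frame of gutter between -0.02 and 0.02 m and z of roller_1 in the frame of gutter below 0.0152 m) and (x of roller_3 in the frame of gutter between -0.03 and 0.03 m and y of roller_3 in the frame of gutter between -0.02 and 0.02 m and z of roller_3 in the frame of gutter below 0.0152 m)) or ((x of roller_3 in the frame of tray between -0.05 and 0.05 m and y of roller_3 in the frame of tray between -0.045 and 0.045 m and z of roller_3 in the frame of tray below 0.026 m) and (x of roller_2 in the frame of gutter between -0.03 and 0.03 m and y of roller_2 in the frame of gutter between -0.02 and 0.02 m and z of roller_2 in the frame of gutter below 0.0152 m) and (x of roller_1 in the frame of gutter between -0.03 and 0.03 m and y of roller_1 in the frame of gutter between -0.02 and 0.02 m and z of roller_1 in the frame of gutter below 0.0152 m))) and linear speed of each of roller_1, roller_2, roller_3 below 0.03 m/s); the robot touches nothing.
It fails at once if a roller, not gripped, is pressed onto the board with more than 20 N ((contact force between roller_1 and board above 20 N and contact force between the fingers and roller_1 below 40 N and y of roller_1 in the frame of board below 0.11 m) or (contact force between roller_2 and board above 20 N and contact force between the fingers and roller_2 below 40 N and y of roller_2 in the frame of board below 0.11 m) or (contact force between roller_3 and board above 20 N and contact force between the fingers and roller_3 below 40 N and y of roller_3 in the frame of board below 0.11 m)).
It fails at once if a roller is carried to or out of the gutter ((y of roller_1 in the frame of board between 0.09 and 0.3 m and x of roller_1 in the frame of board between -0.15 and 0.15 m and z of roller_1 in the frame of board above 0.055 m) or (y of roller_2 in the frame of board between 0.09 and 0.3 m and x of roller_2 in the frame of board between -0.15 and 0.15 m and z of roller_2 in the frame of board above 0.055 m) or (y of roller_3 in the frame of board between 0.09 and 0.3 m and x of roller_3 in the frame of board between -0.15 and 0.15 m and z of roller_3 in the frame of board above 0.055 m)).
It fails at once if a roller is flung or dropped (over 0.7 m/s while not touched by the fingers) ((linear speed of roller_1 above 0.7 m/s and contact force between the fingers and roller_1 below 0.1 N) or (linear speed of roller_2 above 0.7 m/s and contact force between the fingers and roller_2 below 0.1 N) or (linear speed of roller_3 above 0.7 m/s and contact force between the fingers and roller_3 below 0.1 N)).
It fails at once if one of the other things on the table is moved more than 30 mm (distance of any of cup, bowl, dish, jar, candlestick, mallet from where it was at the start of the episode above 0.03 m).
It also fails if it takes over 72 s, if anything falls off the work surface, if the arm or the gripper's body presses on something with over 40 N, if the wrist force passes 120 N, or if a joint passes its speed limit or range.

## Robot

A 7-joint arm with a two-finger parallel gripper is mounted at the origin on the work surface. World frame = base frame: x ahead of the robot, y to its left, z up, the work surface at z = 0. Lengths are in m, angles in rad, forces in N, time in s.
With the tool pointing down it reaches from about 0.35 to 0.9 m from the base axis. Payload 8.1 kg.
Tool frame: the origin (TCP) lies between the finger pads; the fingertips stand 11 mm ahead of it and the grasp point (between the pads) lies 8 mm behind it; z points along the fingers, y is the line along which they close (so a half turn about z gives the same grasp; the last joint's range is limited). The gripper opens to 92 mm and grips with 3 to 60 N. Pads are 19 mm wide; open, the fingers measure 130 mm over their backs; the gripper's body (75 mm by 190 mm) begins 47 mm behind the grasp point.
Start: joints at [-1.288, 0.434, 0.025, 1.573, -0.012, 1.134, -0.075], TCP at [0.235, 0.579, 0.238] pointing down, gripper open.
Joint ranges: [-2.62, 2.62], [-0.44, 2.09], [-1.27, 1.32], [0.08, 2.57], [-1.32, 4.46], [0.12, 2], [-2.74, 2.74]. Speed limits (rad/s): [2.22, 2.22, 3.01, 3.01, 3.14, 3.14, 3.14].

## Interface

Orientations are given as a rotation vector (axis times angle).
In Python, from cell import observe, get_image, camera_params, sign_off gives the robot as it stands.
- The arm moves only by the shell command python3 -m pendant 'ROWS' [FORCE]. ROWS is JSON, one flat list of numbers, 7 for each row, row after row: the shift along the tool's x, y, z in m, then the turn, a rotation vector about the tool's x, y, z in rad, then the finger opening in m, from 0 to 0.0918. In form: [dx, dy, dz, rx, ry, rz, jaw, dx, dy, dz, rx, ry, rz, jaw, ...]. A call has 1 to 10 rows; each row shifts and turns the commanded pose from where the row before left it, along the tool's axes as they then stand; what a row does not reach is not made up. A row lasts 1/8 s, in which the tool goes at most 62.5 mm and 10.7 degrees, less where a joint would pass 70% of its speed; a pose out of reach is approached as far as the arm can. A call is refused whole if a number of a shift passes 0.0625 or a number of a turn 0.188, either way. A call with a gripper value outside its range is refused whole. The fingers move at their own pace and stop on an object; FORCE is the grip in N (left out, the last holds). Time passes only in rows, so rows that do not move let the fingers close. It gives the time, the measured TCP pose, the force, the opening and the grip force at its end, in the units of the state.
- observe(): the state, without advancing time (a new reading comes with each control period).
- get_image(name): name is "scene" or "top" or "wrist"; returns the picture (480x640x3 uint8, red, green, blue); there is no depth.
- camera_params(name): a dict with "intrinsics" (3x3 intrinsics, pixels), "eye" and "rotation" of the camera in the world; the wrist camera has in their place "T_tool_cam" (4x4, takes a point from camera to tool coordinates, whose origin is the TCP and whose axes are the flange's). Camera axes: x right, y down, z forward; pixel columns grow to the right and rows downward; lengths in m; the calibration is good to about 2 mm. A picture is of the moment at which its call begins: read the wrist's pose just before it. camera_params takes no time and is no camera call.
- sign_off(): hands the job in; it is judged then, once.
The state is a dict: "clock": time; "joints": joint angles; "dq": joint speeds; "joint_efforts": joint torques, N m; "position": TCP position; "ee_rot": TCP orientation; "force": force on the tool from outside, world axes, zero at the start; "ft_torque": the same for the moment, N m; "width": opening from 0.0 (shut) to 1.0 (fully open); "gripper_force": force on a finger pad.
Only numpy, scipy, OpenCV 4.12 (cv2) and the standard library are available. Lean on these libraries where they do the work, as an engineer would, in place of code of your own. Each camera call takes 0.05 s, during which the arm holds its last target. There are 200 camera calls.

## Working session

There is one attempt and no reset: what is moved stays moved. The work goes in short steps, Python scripts to look and compute and a shell command to move; the robot and the scene stay as the last step left them, time stands still between calls to the robot, and variables do not carry over. Pictures are saved under pics/ and viewed, at most 10 in all, crops included, and the job is handed in when it is done.

```bash
mkdir -p pics; cat > h.py <<'E'
import numpy as np, cv2
from cell import observe, get_image, camera_params, sign_off
def save(name,fn,crop=None,scale=1):
    im=get_image(name)[:,:,::-1]
    if crop: x0,y0,x1,y1=crop; im=im[y0:y1,x0:x1]
    if scale!=1: im=cv2.resize(im,None,fx=scale,fy=scale,interpolation=cv2.INTER_CUBIC)
    cv2.imwrite('pics/'+fn,im)
def px2w(name,u,v,z):
    p=camera_params(name); K=np.array(p['intrinsics']); R=np.array(p['rotation']); e=np.array(p['eye'])
    d=R@np.linalg.inv(K)@np.array([u,v,1.]); return e+d*(z-e[2])/d[2]
E
python3 - <<'E'
from h import *
save('top','top1.png'); save('scene','scene1.png')
o=observe();print(o); 
for c in('top','scene','wrist'):print(camera_params(c))
E
```

```text
{'clock': 0.1, 'joints': array([-1.28758605,  0.43517794,  0.02498908,  1.57401593, -0.01160531,
        1.13400943, -0.07510925]), 'dq': array([ 0.00030915, -0.00206004, -0.00022233, -0.00211686,  0.00139171,
        0.00195787,  0.00017958]), 'joint_efforts': array([ 2.80902677e-03, -6.69127393e+01,  9.87988785e-01, -3.15139174e+01,
       -6.04253006e-02,  3.74873180e-02,  8.88039312e-05]), 'position': array([0.23507836, 0.57861559, 0.23700452]), 'ee_rot': array([-6.02395893e-01, -3.08314672e+00,  2.29026361e-03]), 'force': array([ 0.00589162, -0.29896153, -0.12870321]), 'ft_torque': array([-0.04361162,  0.07034007,  0.00076706]), 'gripper_force': 0.0, 'width': 1.0014831302620868}
{'intrinsics': array([[542.2168065 ,   0.        , 309.71395239],
       [  0.        , 542.2168065 , 249.1598904 ],
       [  0.        ,   0.        ,   1.        ]]), 'eye': array([0.44482297, 0.01398817, 1.4301107 ]), 'rotation': array([-2.20020573,  2.1673334 , -0.07303128])}
{'intrinsics': array([[558.12438231,   0.        , 313.36214268],
       [  0.        , 558.12438231, 235.35405567],
       [  0.        ,   0.        ,   1.        ]]), 'eye': array([1.38945327, 0.01938056, 0.77256128]), 'rotation': array([-1.69402412, -1.71869225,  0.81290337])}
{'intrinsics': array([[375.37139262,   0.        , 321.81218634],
       [  0.        , 375.37139262, 241.18643291],
       [  0.        ,   0.        ,   1.        ]]), 'T_tool_cam': array([[-1.75487366e-04, -9.59006867e-01, -2.83382775e-01,
         7.71833105e-02],
       [ 9.99999904e-01, -5.45583644e-05, -4.34625934e-04,
        -5.59574451e-04],
       [ 4.01348354e-04, -2.83382825e-01,  9.59006785e-01,
        -1.47746669e-01],
       [ 0.00000000e+00,  0.00000000e+00,  0.00000000e+00,
         1.00000000e+00]])}
```

View pics/top1.png

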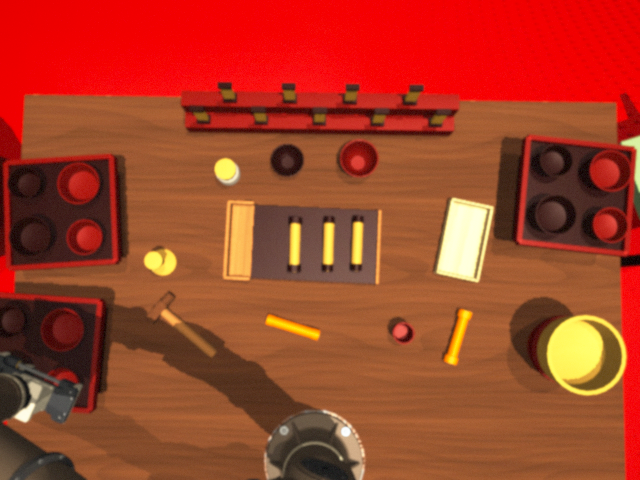

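View pics/scene1.png

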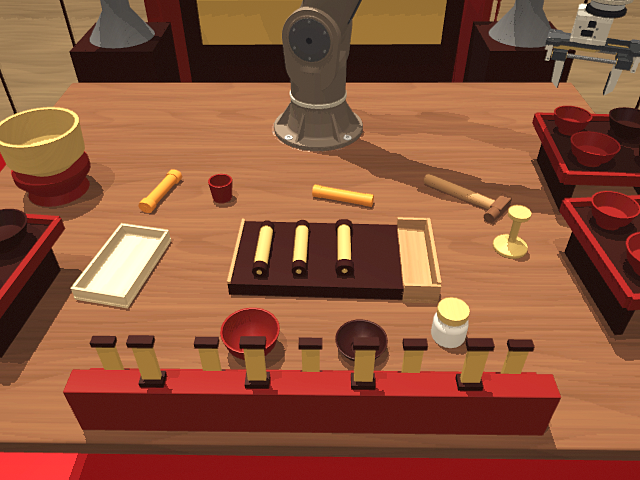

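```bash
sed -i "s/R=np.array(p\['rotation'\])/R=cv2.Rodrigues(np.array(p['rotation']))[0]/" h.py; python3 -c "
import cv2
im=cv2.imread('pics/top1.png')[150:420,230:470]
cv2.imwrite('pics/c1.png',cv2.resize(im,None,fx=2.2,fy=2.2,interpolation=cv2.INTER_CUBIC))"
```

```text
(no output)
```

The top view shows the gutter at left (u 225–253), the rollers at about u 295, 328 and 357 (v≈244), and the tray at (465,239). The orange look-alikes are at (293,327) and (458,337).

View pics/c1.png

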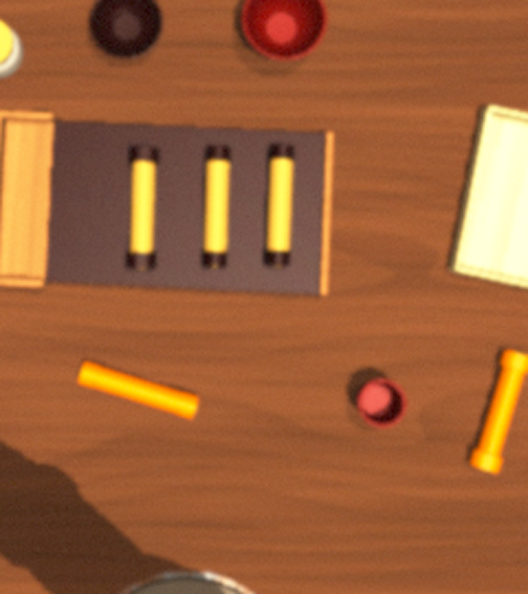

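```bash
cat >> h.py <<'E'
def c1(u,v,z): return px2w('top',230+u/2.2,150+v/2.2,z)
def w2px(name,P):
    p=camera_params(name); R=cv2.Rodrigues(np.array(p['rotation']))[0]
    r=R.T; return cv2.projectPoints(np.float64(P).reshape(-1,3),cv2.Rodrigues(r)[0],-r@np.array(p['eye']),np.array(p['intrinsics']),None)[0].reshape(-1,2)
E
python3 - <<'E'
from h import *
np.set_printoptions(precision=4,suppress=True)
A=c1(333,132,.036);B=c1(326,295,.036)
print('lip corners',A,B)
C=c1(54,121,.03);D=c1(47,283,.03);print('flat edge ends',C,D)
print('gutter cheeks',c1(54,113,.045),c1(44,288,.045),c1(0,113,.045))
for n,t,b in(('L',(144,146),(141,269)),('M',(218,146),(214,268)),('R',(282,145),(277,268))):
    T=c1(*t,.05);Bt=c1(*b,.05); m=(T+Bt)/2; d=T-Bt; print(n,T,Bt,'mid',m,'len',np.linalg.norm(d),'ang',np.arctan2(d[1],d[0]))
print('tray',[px2w('top',u,v,.03)[:2] for u,v in((452,198),(493,204),(478,281),(436,275))])
print(px2w('top',402,331,.05),'cup')
o=observe();print(cv2.Rodrigues(o['ee_rot'])[0])
E
```

```text
lip corners [ 0.6476 -0.1643  0.036 ] [ 0.456  -0.1572  0.036 ]
flat edge ends [0.6567 0.1652 0.03  ] [0.4651 0.1691 0.03  ]
gutter cheeks [0.6639 0.1638 0.045 ] [0.459  0.1708 0.045 ] [0.6629 0.227  0.045 ]
L [0.6259 0.0575 0.05  ] [0.4826 0.0585 0.05  ] mid [0.5542 0.058  0.05  ] len 0.14324490883310567 ang -0.007212943839538618
M [ 0.6271 -0.0287  0.05  ] [ 0.485  -0.0259  0.05  ] mid [ 0.5561 -0.0273  0.05  ] len 0.14211333776957719 ang -0.01990418613475131
R [ 0.6294 -0.1032  0.05  ] [ 0.4861 -0.0987  0.05  ] mid [ 0.5578 -0.101   0.05  ] len 0.14333070514775162 ang -0.031461358931129446
tray [array([ 0.6826, -0.3487]), array([ 0.6684, -0.4552]), array([ 0.4678, -0.4149]), array([ 0.4816, -0.3068])]
[ 0.3386 -0.2163  0.05  ] cup
[[-0.9265  0.3764 -0.0004]
 [ 0.3764  0.9265 -0.0014]
 [-0.0001 -0.0015 -1.    ]]
```

```bash
cat > rem.py <<'E'
import sys; from h import *
# target x y z, direction angle (rad) of tool y in world: remaining in tool axes (after yaw)
x,y,z,a=map(float,sys.argv[1:5]); o=observe(); R=cv2.Rodrigues(o['ee_rot'])[0]
ty=np.array([np.cos(a),np.sin(a),0]); G=np.c_[np.cross(ty,[0,0,-1]),ty,[0,0,-1]]
rv=cv2.Rodrigues(R.T@G)[0].ravel(); d=G.T@(np.array([x,y,z])-o['position'])
print('t',round(o['clock'],2),'turn',rv.round(4),'shift after turn',d.round(4),'pos',o['position'].round(4),'F',o['force'].round(2),'j',o['joints'].round(2))
E
python3 -m pendant '[0,0,0,0,0,-0.178,0.07,0,0,0,0,0,-0.178,0.07,-0.024,-0.0365,0,0,0,0,0.07,-0.024,-0.0365,0,0,0,0,0.07,-0.024,-0.0365,0,0,0,0,0.07,-0.024,-0.0365,0,0,0,0,0.07,-0.024,-0.0365,0,0,0,0,0.07,-0.024,-0.0365,0,0,0,0,0.07,-0.024,-0.0365,0,0,0,0,0.07,-0.024,-0.0365,0,0,0,0,0.07]' ; python3 rem.py 0.554 0.058 0.15 1.5428
```

```text
clock: 1.35
position: [0.4189, 0.28, 0.2376]
ee_rot: [-0.047, -3.141, 0.0]
force: [1.0, -0.4, 0.2]
width: 0.763
gripper_force: 0.0
t 1.35 turn [-0.0002 -0.0003 -0.0019] shift after turn [-0.1413 -0.2182  0.0876] pos [0.4189 0.28   0.2376] F [ 0.96 -0.43  0.21] j [-0.74  0.24  0.06  1.87 -0.02  1.04  0.86]
```

```bash
python3 -m pendant '[-0.0235,-0.0363,0,0,0,0,0.07,-0.0235,-0.0363,0,0,0,0,0.07,-0.0235,-0.0363,0,0,0,0,0.07,-0.0235,-0.0363,0.02,0,0,0,0.07,-0.0235,-0.0363,0.03,0,0,0,0.07,-0.0235,-0.0363,0.035,0,0,0,0.07,0,0,0,0,0,0,0.07]' ; python3 rem.py 0.554 0.058 0.047 1.5428; python3 -c "
from h import *
save('wrist','w1.png')"
```

```text
clock: 2.22
position: [0.5521, 0.0552, 0.1499]
ee_rot: [-0.056, -3.137, 0.005]
force: [-0.9, 0.4, -0.6]
width: 0.762
gripper_force: 0.0
t 2.23 turn [-0.0032 -0.0045 -0.0076] shift after turn [-0.0018  0.0029  0.1029] pos [0.5521 0.0552 0.1499] F [-0.94  0.37 -0.62] j [-0.33  0.42  0.18  1.86 -0.09  0.88  1.43]
```

View pics/w1.png

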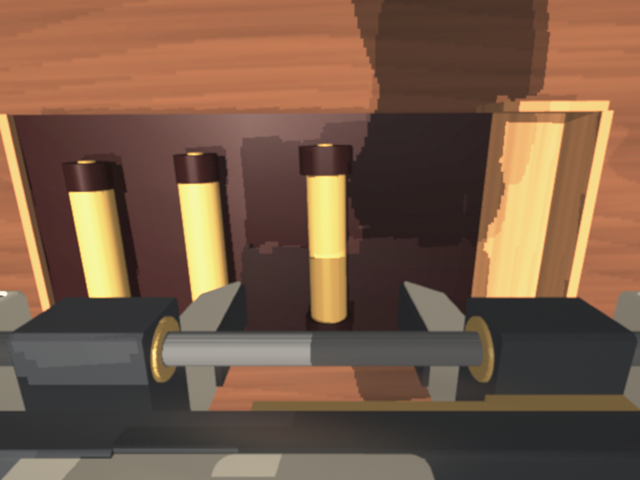

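Wrist view: the L roller (u≈326) lies midway between the fingers, and its cap is wider than those of the other two (52 px against 44). It is probably the oval one. I'll lower the gripper and probe it.

```bash
python3 -m pendant '[-0.0015,0.0025,0.03,0,0,-0.007,0.07,0,0,0.03,0,0,0,0.07,0,0,0.025,0,0,0,0.07,0,0,0.018,0,0,0,0.07,0,0.01,0,0,0,0,0.07,0,0,0,0,0,0,0.07]' ; python3 rem.py 0.554 0.058 0.047 1.5428;
for i in 1; do :; done; python3 -m pendant '[0,0.006,0,0,0,0,0.07,0,0.004,0,0,0,0,0.07]'; python3 -m pendant '[0,0.002,0,0,0,0,0.07,0,0,0,0,0,0,0.07]'
```

```text
clock: 3.02
position: [0.5551, 0.0745, 0.0508]
ee_rot: [0.032, 3.14, 0.002]
force: [-0.1, 0.1, -0.2]
width: 0.763
gripper_force: 0.0
t 3.02 turn [0.0014 0.0012 0.0078] shift after turn [ 0.0006 -0.0165  0.0038] pos [0.5551 0.0745 0.0508] F [-0.08  0.14 -0.2 ] j [-0.33  0.55  0.14  1.93 -0.12  0.66  1.44]
clock: 3.28
position: [0.5553, 0.0822, 0.0505]
ee_rot: [0.036, 3.14, -0.0]
force: [-0.0, -4.0, 1.1]
width: 0.76
gripper_force: 1.6
clock: 3.52
position: [0.555, 0.0839, 0.0499]
ee_rot: [0.036, 3.141, -0.0]
force: [-0.0, -1.2, 0.1]
width: 0.757
gripper_force: 0.9
```

```bash
python3 -m pendant '[0,-0.006,0,0,0,0,0.07,0,-0.01,0,0,0,0,0.07,0,-0.01,0.001,0,0,0,0.07,0,0,0,0,0,0,0.07,0,0,0,0,0,0,0.07]' ; python3 rem.py 0.554 0.058 0.047 1.5428;python3 -c "
from h import *
save('wrist','w2.png')"
```

```text
clock: 4.15
position: [0.5543, 0.0581, 0.0487]
ee_rot: [-0.036, -3.141, -0.0]
force: [0.3, 0.5, -0.5]
width: 0.765
gripper_force: 0.0
t 4.15 turn [ 0.0003 -0.      0.0049] shift after turn [ 0.0003 -0.0001  0.0017] pos [0.5543 0.0581 0.0487] F [ 0.27  0.52 -0.46] j [-0.3   0.56  0.14  1.94 -0.12  0.66  1.46]
```

View pics/w2.png

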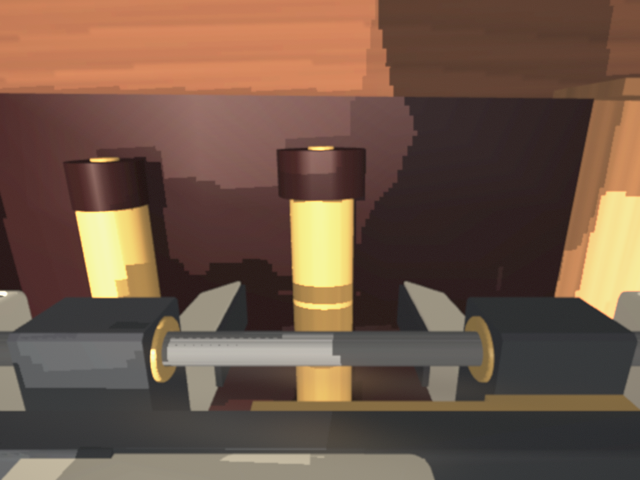

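The roller rocked back to centre (u≈322), and the cap is clearly wide (87 px against a 62 px barrel). It is the oval one, so I'll grasp and lift it.

```bash
python3 -m pendant '[0,0,0.002,0,0,0,0.04,0,0,0,0,0,0,0.025,0,0,0,0,0,0,0.015,0,0,0,0,0,0,0.015,0,0,0,0,0,0,0.015]' 45 ; python3 -m pendant '[0,0,-0.008,0,0,0,0.015,0,0,-0.02,0,0,0,0.015,0,0,-0.025,0,0,0,0.015,0,0,-0.03,0,0,0,0.015,0,0,-0.02,0,0,0,0.015,0,0,0,0,0,0,0.015]'; python3 rem.py 0.575 -0.3814 0.15 1.365
```

```text
clock: 4.82
position: [0.5544, 0.0582, 0.0468]
ee_rot: [0.036, 3.141, 0.0]
force: [1.0, -0.1, -2.3]
width: 0.272
gripper_force: 45.1
clock: 5.58
position: [0.5549, 0.058, 0.151]
ee_rot: [0.036, 3.139, 0.001]
force: [-0.0, -0.7, -5.7]
width: 0.272
gripper_force: 45.0
t 5.58 turn [0.0008 0.0023 0.1828] shift after turn [-0.1095 -0.426   0.001 ] pos [0.5549 0.058  0.151 ] F [-0.02 -0.7  -5.72] j [-0.33  0.41  0.17  1.86 -0.09  0.88  1.44]
```

```bash
python3 -m pendant '[0,0,0,0,0,0.183,0.015,-0.01,-0.025,0,0,0,0,0.015,-0.01,-0.04,0,0,0,0,0.015,-0.01,-0.045,0,0,0,0,0.015,-0.01,-0.045,0,0,0,0,0.015,-0.01,-0.045,0,0,0,0,0.015,-0.01,-0.045,0,0,0,0,0.015,-0.01,-0.045,0,0,0,0,0.015,-0.01,-0.045,0,0,0,0,0.015,-0.01,-0.04,0,0,0,0,0.015]';python3 -m pendant '[-0.01,-0.03,0,0,0,0,0.015,-0.01,-0.02,0,0,0,0,0.015,0,0,0,0,0,0,0.015]'; python3 rem.py 0.575 -0.3814 0.024 1.365; python3 -c "
from h import *
save('scene','s2.png',(40,180,280,330),2.5)"
```

```text
clock: 6.82
position: [0.5645, -0.3289, 0.1479]
ee_rot: [-0.324, -3.122, -0.001]
force: [0.1, 0.2, -6.4]
width: 0.27
gripper_force: 45.0
clock: 7.2
position: [0.5736, -0.3825, 0.1477]
ee_rot: [-0.327, -3.122, 0.001]
force: [0.1, -0.0, -5.9]
width: 0.269
gripper_force: 45.0
t 7.2 turn [-0.0007 -0.0026 -0.0029] shift after turn [-0.0011  0.0013  0.1237] pos [ 0.5736 -0.3825  0.1477] F [ 0.07 -0.02 -5.89] j [ 0.34  0.62  0.27  1.51 -0.18  1.03  2.02]
```

View pics/s2.png

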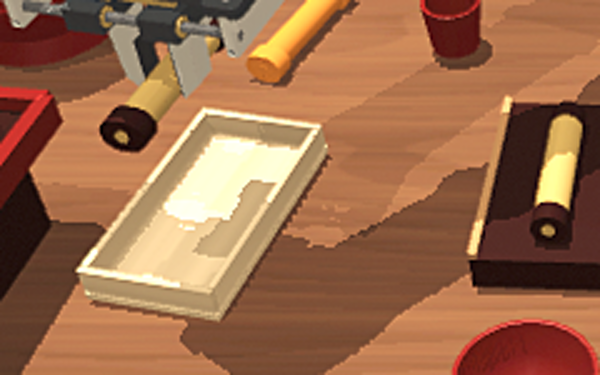

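The roller hangs level and parallel over the tray. I'll lower it.

```bash
python3 -m pendant '[-0.001,0.001,0.03,0,0,0,0.015,0,0,0.03,0,0,0,0.015,0,0,0.03,0,0,0,0.015,0,0,0.02,0,0,0,0.015,0,0,0.008,0,0,0,0.015,0,0,0,0,0,0,0.015]';python3 -m pendant '[0,0,0.002,0,0,0,0.015,0,0,0.002,0,0,0,0.015,0,0,0,0,0,0,0.015]'
```

```text
clock: 8.0
position: [0.5763, -0.3795, 0.0317]
ee_rot: [-0.323, -3.125, -0.0]
force: [-0.7, -0.2, -5.9]
width: 0.27
gripper_force: 45.0
clock: 8.38
position: [0.5764, -0.3798, 0.028]
ee_rot: [0.323, 3.125, -0.0]
force: [-0.0, -0.2, -6.4]
width: 0.273
gripper_force: 45.0
```

```bash
python3 -m pendant '[0,0,0.002,0,0,0,0.015,0,0,0.001,0,0,0,0.015,0,0,0,0,0,0,0.015]';python3 -m pendant '[0,0,0.001,0,0,0,0.015,0,0,0.001,0,0,0,0.015,0,0,0,0,0,0,0.015]'
```

```text
clock: 8.75
position: [0.5762, -0.3797, 0.0245]
ee_rot: [-0.323, -3.125, -0.0]
force: [0.0, 0.2, -6.4]
width: 0.271
gripper_force: 45.0
clock: 9.12
position: [0.5764, -0.3797, 0.0229]
ee_rot: [0.323, 3.125, 0.0]
force: [-0.4, 0.3, -3.6]
width: 0.271
gripper_force: 45.0
```

```bash
python3 -m pendant '[0,0,0,0,0,0,0.03,0,0,0,0,0,0,0.036,0,0,0,0,0,0,0.042,0,0,-0.01,0,0,0,0.042,0,0,-0.04,0,0,0,0.042,0,0,-0.04,0,0,0,0.042,0,0,-0.04,0,0,0,0.042]' 20;python3 rem.py 0.556 -0.064 0.15 -0.025; python3 -c "
from h import *
save('scene','s3.png',(40,180,280,330),2.5)"
```

```text
clock: 10.0
position: [0.5763, -0.3798, 0.1549]
ee_rot: [0.323, 3.124, -0.0]
force: [-0.5, -0.0, 0.7]
width: 0.454
gripper_force: 0.0
t 10.0 turn [3.0000e-04 8.0000e-04 1.3899e+00] shift after turn [ 0.3152 -0.0282  0.0049] pos [ 0.5763 -0.3798  0.1549] F [-0.5  -0.    0.73] j [ 0.34  0.62  0.27  1.51 -0.18  1.04  2.02]
```

View pics/s3.png

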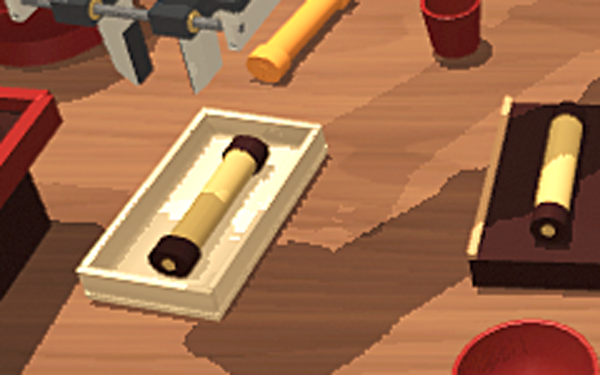

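The oval roller lies on the tray floor, well centred. Next I'll turn the gripper and go behind the middle roller.

```bash
python3 -m pendant '[0,0,0,0,0,0.174,0.05,0,0,0,0,0,0.174,0.05,0,0,0,0,0,0.174,0.05,0,0,0,0,0,0.174,0.05,0,0,0,0,0,0.174,0.05,0,0,0,0,0,0.174,0.05,0,0,0,0,0,0.174,0.05,0,0,0,0,0,0.172,0.05]';python3 -m pendant '[0.03,-0.004,0,0,0,0,0.05,0.045,-0.004,0,0,0,0,0.05,0.05,-0.004,0,0,0,0,0.05,0.05,-0.004,0,0,0,0,0.05,0.05,-0.004,0,0,0,0,0.05,0.045,-0.004,0,0,0,0,0.05,0.03,-0.004,0,0,0,0,0.05,0.015,0,0,0,0,0,0.05,0,0,0,0,0,0,0.05]';python3 rem.py 0.556 -0.064 0.05 -0.025
```

```text
clock: 11.05
position: [0.5764, -0.3797, 0.1534]
ee_rot: [2.255, 2.187, 0.001]
force: [-0.3, -0.2, 0.4]
width: 0.546
gripper_force: 0.0
clock: 12.18
position: [0.5566, -0.0636, 0.1531]
ee_rot: [2.247, 2.195, 0.001]
force: [-0.3, -0.3, -0.3]
width: 0.545
gripper_force: 0.0
t 12.18 turn [ 0.0007 -0.0002  0.0014] shift after turn [-0.0004 -0.0006  0.1031] pos [ 0.5566 -0.0636  0.1531] F [-0.31 -0.32 -0.32] j [-0.47  0.48  0.68  1.88 -0.37  0.92  0.37]
```

```bash
python3 -m pendant '[0,0,0.04,0,0,0,0.05,0,0,0.035,0,0,0,0.05,0,0,0.02,0,0,0,0.05,0,0,0.008,0,0,0,0.05,0,0,0,0,0,0,0.05]'; python3 -m pendant '[0.006,0,0,0,0,0,0.05,0.004,0,0,0,0,0,0.05,0.003,0,0,0,0,0,0.05,0.003,0,0,0,0,0,0.05,0.003,0,0,0,0,0,0.05]';python3 -m pendant '[0.004,0,0,0,0,0,0.05,0.005,0,0,0,0,0,0.05]';python3 -m pendant '[0.005,0,0,0,0,0,0.05,0.005,0,0,0,0,0,0.05]'
```

```text
clock: 12.8
position: [0.5563, -0.0655, 0.0498]
ee_rot: [2.251, 2.191, -0.001]
force: [-0.0, -0.0, 0.2]
width: 0.543
gripper_force: 0.0
clock: 13.42
position: [0.5568, -0.0449, 0.0498]
ee_rot: [2.249, 2.193, 0.0]
force: [0.2, -1.3, -0.2]
width: 0.543
gripper_force: 0.2
clock: 13.68
position: [0.5569, -0.036, 0.0497]
ee_rot: [2.249, 2.193, 0.0]
force: [0.1, 0.1, -0.0]
width: 0.547
gripper_force: 0.2
clock: 13.92
position: [0.5572, -0.0257, 0.0497]
ee_rot: [-2.249, -2.193, -0.0]
force: [-0.3, -0.3, 0.1]
width: 0.544
gripper_force: 0.2
```

```bash
python3 -m pendant '[0.006,0,0,0,0,0,0.05,0.007,0,0,0,0,0,0.05,0.008,0,0,0,0,0,0.05,0.009,0,0,0,0,0,0.05,0.009,0,0,0,0,0,0.05,0.009,0,0,0,0,0,0.05,0.009,0,0,0,0,0,0.05,0.009,0,0,0,0,0,0.05,0.009,0,0,0,0,0,0.05,0.009,0,0,0,0,0,0.05]';python3 -m pendant '[0.009,0,0,0,0,0,0.05,0.009,0,0,0,0,0,0.05,0.009,0,0,0,0,0,0.05,0.009,0,0,0,0,0,0.05,0.009,0,0,0,0,0,0.05,0.009,0,0,0,0,0,0.05]';python3 rem.py 0.556 0.145 0.05 -0.025;python3 -c "
from h import *
save('scene','s4.png',(220,190,460,340),2.5)"
```

```text
clock: 15.18
position: [0.5593, 0.0584, 0.0497]
ee_rot: [-2.249, -2.193, -0.0]
force: [-0.3, -0.8, 0.6]
width: 0.545
gripper_force: 0.2
clock: 15.92
position: [0.5606, 0.1124, 0.0497]
ee_rot: [2.249, 2.193, 0.0]
force: [-0.1, -0.7, 0.8]
width: 0.544
gripper_force: 0.2
t 15.93 turn [ 0.     -0.     -0.0001] shift after turn [ 0.0325 -0.0055 -0.0003] pos [0.5606 0.1124 0.0497] F [-0.14 -0.73  0.78] j [-0.7   0.64  0.6   1.93 -0.52  0.74  0.18]
```

View pics/s4.png

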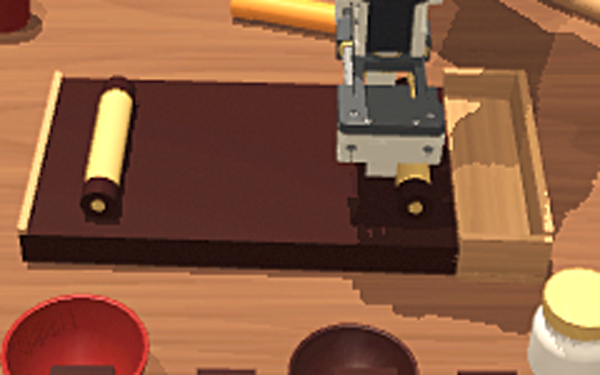

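The roller is just ahead of the fingers, near the edge. I'll continue slowly over it.

```bash
python3 -m pendant '[0.008,0,0,0,0,0,0.05,0.008,0,0,0,0,0,0.05,0.007,0,0,0,0,0,0.05,0.006,0,0,0,0,0,0.05,0.005,0,0,0,0,0,0.05,0.005,0,0,0,0,0,0.05,0.005,0,0,0,0,0,0.05]';python3 -m pendant '[0.0,0,0,0,0,0,0.05,-0.01,0,-0.01,0,0,0,0.05,-0.02,0,-0.04,0,0,0,0.05,-0.05,0,-0.05,0,0,0,0.05,-0.05,0,0,0,0,0,0.05]';python3 rem.py 0.557 -0.138 0.15 -0.028;python3 -c "
from h import *
save('scene','s5.png',(220,190,460,340),2.5)"
```

```text
clock: 16.85
position: [0.5617, 0.1561, 0.0497]
ee_rot: [-2.249, -2.193, -0.0]
force: [0.1, 0.1, -0.5]
width: 0.546
gripper_force: 0.0
clock: 17.48
position: [0.5606, 0.0296, 0.1478]
ee_rot: [2.246, 2.191, 0.008]
force: [1.2, -0.7, -0.1]
width: 0.545
gripper_force: 0.0
t 17.48 turn [ 0.0062 -0.0011  0.0031] shift after turn [-0.1676  0.0011 -0.0022] pos [0.5606 0.0296 0.1478] F [ 1.23 -0.68 -0.06] j [-0.65  0.49  0.71  1.89 -0.4   0.9   0.23]
```

View pics/s5.png

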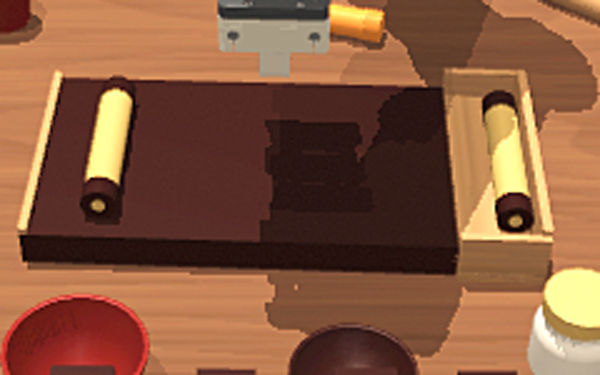

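The first true roller lies in the gutter against the far wall. Now the last one.

```bash
python3 -m pendant '[-0.04,0,0,0,0,0,0.05,-0.045,0,0,0,0,0,0.05,-0.04,0,0,0,0,0,0.05,-0.03,0.001,0,0,0,0,0.05,-0.012,0,0,0,0,0,0.05,0,0,0.01,0,0,0,0.05,0,0,0.04,0,0,0,0.05,0,0,0.03,0,0,0,0.05,0,0,0.018,0,0,0,0.05,0,0,0,0,0,0,0.05]';python3 rem.py 0.557 -0.138 0.05 -0.028;  python3 -m pendant '[0.004,0,0,0,0,0,0.05,0.004,0,0,0,0,0,0.05,0.003,0,0,0,0,0,0.05,0.003,0,0,0,0,0,0.05,0.003,0,0,0,0,0,0.05]';python3 -m pendant '[0.004,0,0,0,0,0,0.05,0.005,0,0,0,0,0,0.05]';python3 -m pendant '[0.005,0,0,0,0,0,0.05,0.005,0,0,0,0,0,0.05]'
```

```text
clock: 18.77
position: [0.5547, -0.1342, 0.0448]
ee_rot: [-2.246, -2.193, 0.002]
force: [0.8, 0.4, 0.7]
width: 0.544
gripper_force: 0.0
t 18.77 turn [-0.0024 -0.0005  0.0039] shift after turn [-0.0037  0.0024 -0.0052] pos [ 0.5547 -0.1342  0.0448] F [0.77 0.37 0.7 ] j [-0.26  0.64  0.59  1.93 -0.53  0.73  0.62]
clock: 19.4
position: [0.5559, -0.1181, 0.0461]
ee_rot: [2.249, 2.193, 0.0]
force: [-0.3, -1.3, 0.0]
width: 0.545
gripper_force: 0.2
clock: 19.65
position: [0.556, -0.1091, 0.0459]
ee_rot: [-2.249, -2.193, 0.0]
force: [0.5, -0.1, -0.2]
width: 0.544
gripper_force: 0.1
clock: 19.9
position: [0.5563, -0.0989, 0.0459]
ee_rot: [-2.249, -2.193, -0.0]
force: [-0.1, -0.5, -0.1]
width: 0.546
gripper_force: 0.2
```

```bash
python3 -m pendant '[0.006,0,0,0,0,0,0.05,0.007,0,-0.001,0,0,0,0.05,0.008,0,-0.001,0,0,0,0.05,0.009,0,-0.001,0,0,0,0.05,0.009,0,0,0,0,0,0.05,0.009,0,0,0,0,0,0.05,0.009,0,0,0,0,0,0.05,0.009,0,0,0,0,0,0.05,0.009,0,0,0,0,0,0.05,0.009,0,0,0,0,0,0.05]';python3 -m pendant '[0.009,0,0,0,0,0,0.05,0.009,0,0,0,0,0,0.05,0.009,0,0,0,0,0,0.05,0.009,0,0,0,0,0,0.05,0.009,0,0,0,0,0,0.05,0.009,0,0,0,0,0,0.05,0.009,0,0,0,0,0,0.05,0.009,0,0,0,0,0,0.05,0.009,0,0,0,0,0,0.05,0.009,0,0,0,0,0,0.05]';python3 -m pendant '[0.009,0,0,0,0,0,0.05,0.009,0,0,0,0,0,0.05,0.009,0,0,0,0,0,0.05,0.009,0,0,0,0,0,0.05]';python3 rem.py 0.556 0.156 0.05 -0.025
```

```text
clock: 21.15
position: [0.5585, -0.0148, 0.0489]
ee_rot: [-2.249, -2.193, -0.0]
force: [0.3, -0.2, 0.3]
width: 0.541
gripper_force: 0.2
clock: 22.4
position: [0.5607, 0.0752, 0.0489]
ee_rot: [-2.249, -2.193, 0.0]
force: [0.5, -0.0, 0.0]
width: 0.547
gripper_force: 0.2
clock: 22.9
position: [0.5616, 0.1112, 0.0489]
ee_rot: [-2.249, -2.193, -0.0]
force: [0.5, -0.5, -0.2]
width: 0.542
gripper_force: 0.2
t 22.9 turn [ 0.     -0.0001 -0.0001] shift after turn [ 0.0446 -0.0067 -0.0011] pos [0.5616 0.1112 0.0489] F [ 0.47 -0.46 -0.24] j [-0.72  0.65  0.63  1.93 -0.55  0.74  0.21]
```

```bash
python3 -m pendant '[0.008,0,0,0,0,0,0.05,0.008,0,0,0,0,0,0.05,0.007,0,0,0,0,0,0.05,0.006,0,0,0,0,0,0.05,0.005,0,0,0,0,0,0.05,0.005,0,0,0,0,0,0.05,0.005,0,0,0,0,0,0.05]';python3 -m pendant '[0.0,0,0,0,0,0,0.05,-0.01,0,-0.01,0,0,0,0.05,-0.02,0,-0.04,0,0,0,0.05,-0.05,0,-0.05,0,0,0,0.05,-0.05,0,0,0,0,0,0.05,-0.03,0,0,0,0,0,0.05,0,0,0,0,0,0,0.05]';python3 -c "
from h import *
save('scene','s6.png',(340,190,460,320),4)
print(w2px('scene',[.5605,.196,.05]))"
```

```text
clock: 23.78
position: [0.5627, 0.1549, 0.049]
ee_rot: [-2.249, -2.193, -0.0]
force: [-0.3, -0.0, -0.2]
width: 0.544
gripper_force: 0.0
clock: 24.65
position: [0.5585, -0.0039, 0.1443]
ee_rot: [2.255, 2.185, 0.0]
force: [0.6, 0.7, -0.6]
width: 0.549
gripper_force: 0.0
[[414.98940576 246.99833192]]
```

View pics/s6.png

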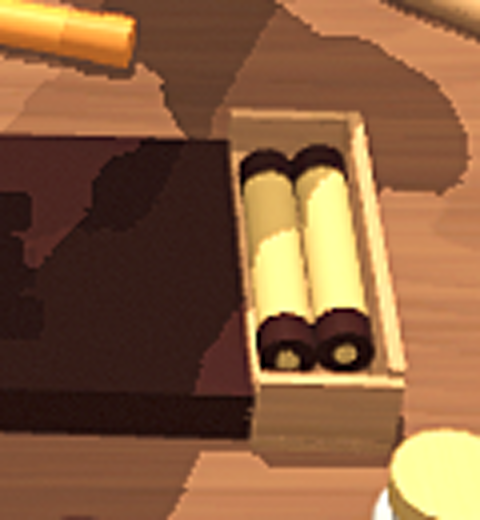

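The two true rollers lie side by side in the gutter: near end faces at crop (289,358) and (346,352), far rims at (265,150) and (319,146). I'll check their heights by calculation, since I've used up my picture views.

```bash
python3 - <<'E'
from h import *
from scipy.optimize import least_squares
for n,f,b in(('left',(289,358),(265,150)),('right',(346,352),(319,146))):
    obs=np.r_[340+f[0]/4,190+f[1]/4,340+b[0]/4,190+b[1]/4]
    def r(p):
        x,y,z,a=p; u=np.array([np.cos(a),np.sin(a),0])*.07; c=np.array([x,y,z])
        return w2px('scene',np.array([c+u,c-u+[0,0,.014]])).ravel()-obs
    s=least_squares(r,[.56,.196,.035,0],x_scale=[.01,.01,.01,.01]); print(n,s.x.round(4),s.cost.round(3))
E
python3 -m pendant '[0,0,-0.02,0,0,0,0.05,0,0,0,0,0,0,0.05,0,0,0,0,0,0,0.05,0,0,0,0,0,0,0.05]'
```

```text
left [ 0.5538  0.1873  0.0229 -0.017 ] 0.0
right [ 0.5455  0.2164  0.019  -0.023 ] 0.0
clock: 25.2
position: [0.5584, 0.0009, 0.1625]
ee_rot: [-2.248, -2.194, 0.001]
force: [-0.6, 0.4, 0.3]
width: 0.542
gripper_force: 0.0
```

```bash
python3 -c "
from cell import sign_off; print(sign_off())"
```

```text
the job is handed in; nothing more can be done
None
```

I handed the job in at about 25 s. The roller nearest the gutter rocked, so I laid it in the reject tray; the other two rolled freely and lie side by side in the gutter. That both rest on its floor is a rough estimate from one picture.

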